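Load a sample carrier through the analyser's spring gate

ROBOT

A 6-joint arm with a two-finger parallel gripper is mounted at the origin on the work surface. World frame = base frame: x ahead of the robot, y to its left, z up, the work surface at z = 0. Lengths are in m, angles in rad, forces in N, time in s.
With the tool pointing down it reaches from about 0.275 to 0.75 m from the base axis. Payload 10.2 kg.
Tool frame: the origin (TCP) lies at the very end of the fingers, on their centre line; the grasp point (between the pads) lies 19 mm behind it; z points along the fingers, y is the line along which they close (so a half turn about z gives the same grasp; the last joint's range is limited). The gripper opens to 85 mm and grips with 20 to 120 N. Pads are 22 mm wide; open, the fingers measure 114 mm over their backs; the gripper's body (76 mm by 85 mm) begins 54 mm behind the grasp point. The pads swing forward as they close: fully open they stand 13 mm farther back than shut.
Start: joints at [-1.509, 0.313, 1.498, -0, 1.331, -0.223], TCP at [0.147, -0.504, 0.231] pointing down, gripper open.
Joint ranges: [-2.94, 2.94], [-0.97, 2.17], [0.19, 2.56], [-1.23, 4.37], [0.02, 3.11], [-2.88, 2.88]. Speed limits (rad/s): [2.39, 2.39, 3.01, 3.14, 3.14, 3.14].

INTERFACE

Orientations are given as a rotation vector (axis times angle).
In Python, from cell import r, imaging gives the robot as it stands. The module is installed in compiled form; this text tells all that it offers.
- The arm moves only by the tool move_arm, never from a script. Its argument "rows" is a list of rows, each a list of 6 numbers: the shift along the world's x, y, z in mm, then the turn, a rotation vector about the world's x, y, z in rad. A call has 1 to 20 rows; each row shifts and turns the commanded pose from where the row before left it; what a row does not reach is not made up. A row lasts 1/8 s, in which the tool goes at most 62.5 mm and 10.7 degrees, less where a joint would pass 70% of its speed; a pose out of reach is approached as far as the arm can. A call is refused whole if a number of a shift passes 62.5 or a number of a turn 0.188, either way. A call with a gripper value outside its range is refused whole. "fingers" is the opening, from 0 (shut) to 1 (fully open), set as the call begins (left out, the last holds). The fingers move at their own pace and stop on an object; "grip_force" is the grip in N (left out, the last holds). Time passes only in rows, so rows that do not move let the fingers close. It gives the time, the measured TCP pose, the force, the opening and the grip force at its end, in the units of the state.
- r.get_obs(): the state, without advancing time (a new reading comes with each control period).
- imaging.grab_frame(name): name is "scene" or "top" or "wrist"; returns the picture (480x640x3 uint8, red, green, blue); there is no depth.
- imaging.camera_params(name): a dict with "fovy" (degrees; the focal length in pixels is half the picture's height over the tangent of half this angle, whatever the lens; pixels are square), "cx", "cy" (the principal point, pixels), "k1" (the pictures are not rectified: a ray, as slopes to the right and down, at radius r is drawn at 1 + k1 r^2 times it, then the intrinsics apply), "cam_to_world" (4x4, takes a point from camera to world coordinates). Camera axes: x right, y down, z forward; pixel columns grow to the right and rows downward; lengths in m; the calibration is good to about 2 mm. A picture is of the moment at which its call begins: read the wrist's pose just before it. camera_params takes no time and is no camera call; for the wrist camera it gives the pose at the moment of the call.
- r.finish_job(): hands the job in; it is judged then, once.
The state is a dict: "time": time; "joints": joint angles; "qd": joint speeds; "joint_efforts": joint torques, N m; "tcp_pos": TCP position; "ee_rot": TCP orientation; "force": force on the tool from outside, world axes, zero at the start; "wrist_torque": the same for the moment, N m; "grip_width": finger opening in m; "gripper_force": force on a finger pad.
Only numpy, scipy, OpenCV 4.12 (cv2) and the standard library are available. Lean on these libraries where they do the work, as an engineer would, in place of code of your own. Each camera call takes 0.05 s, during which the arm holds its last target. There are 200 camera calls.

TASK

Load the carrier that holds the three capped cups into the analyser: stand it on the loading sill between the guide rails with its tapered nose towards the machine, then with closed fingers push it gently through the two spring flaps of the gate and on until the catches snap in and it sits fully home, and take the fingers out so that the flaps close behind it. Keep the carrier upright, never force it (keep well under 24 N), and leave the empty carrier and everything else on the bench where it is.

Things in the scene. Friction and masses are not known exactly. Their poses are not given: they have to be found in the camera images.
- analyser: White bench analyser, 220 mm wide (y), fixed. Origin: on the bench, on the lane's centre line, below the spring gate's front; +x = loading direction, into the machine; z up. A lane floor 18 mm above the bench runs along its x axis from x = -118 to +172 mm: open sill, gate at x = 0, open lane between 50 mm high sides, and from x = 72 mm the covered bay (80 mm high, clear window).
- sill (a point): Loading sill before the gate, open above: point on the lane floor (18 mm above the bench), 62 mm before the gate's front; a carrier whose origin is here stands 14 mm short of the gate. Axes as the analyser's. Two aluminium guide rails, 8 mm high above the floor and 8 mm wide, inner faces 60 mm apart, run from 118 to 6 mm before the gate.
- gate (a point): Spring gate: point on the lane floor, mid-lane, on the hinge line of its two flaps, 3 mm behind the gate's front. 60 mm clear between the posts, which stand 42 mm above the floor. Open above: closed fingers pointing down can follow a carrier through the gate. The flaps' tips sweep 32 mm into the lane; a carrier that is home stands clear of them.
- bay (a point): Point on the lane floor 86 mm behind the gate's front. A braked cradle with two catches and an end stop is parked 0 to 20 mm deeper, not measured: the carrier's home origin lies 0 to 20 mm beyond this point; feel for it. Flaps and catches (from 40 mm before home) resist with up to 10 N. 0.5 mm past the snap is the stop: 12 N/mm for 1.5 mm, then solid. A push stopped at 14 N has seated it.
- flap_left (a joint): Left (+y) leaf of the spring gate: black plastic flap, 32 mm wide, 34 mm high, hinged on an upright pin at the +y post; swings inwards only. rad: 0 = closed across the lane, about 1.35 = pressed open by a carrier's flank; a weak spring (about 0.3 N at its tip when closed, 0.8 N when open) shuts it.
- flap_right (a joint): The right (-y) leaf, likewise: 0 = closed, grows as it opens inwards.
- catch_left (a joint): Spring roller catch in the cradle at the lane's +y side: an upright steel roller, 12 mm across, pokes 5 mm into the carrier's path. Value in m: 0 = fully out (also when no carrier is there), about 0.005 = pressed back by the carrier's flank, back below 0.001 = snapped into the groove of a carrier that is home. Spring 300 N/m with 0.6 N at 0.
- catch_right (a joint): The same catch at the -y side.
- carrier: The carrier to load: grey plastic block 96 long (x), 56 wide (y), 32 mm high, with three white capped cups (tops at 35 mm); 0.10-0.21 kg. Origin: centre of underside; +x is its nose, tapering over 14 mm to 40 mm width; rear square. A 15 mm wide upright groove in each flank at x = 0 to 14 mm; grip the flanks at x = -25 to -12. Starts with its nose within 0.6 rad of world +x.
- nose (a point): Middle of the carrier's tapered nose end: 48 mm ahead (+x) of its origin, on the underside.
- carrier_empty: The other carrier: same block, but with three empty round wells and no caps. Origin: centre of its underside. It lies on the other side of the analyser's lane; leave it.
- wash_bottle: White squeeze bottle, 68 mm wide, 190 mm high, origin at its foot. Leave it.
- beaker: Clear plastic beaker, 100 mm wide, 140 mm high, origin at its foot. Leave it.
- sample_cup: Small clear cup, 64 mm wide, 60 mm high, origin at its foot. Leave it.
- jar: Small white screw-top jar, 48 mm wide, 55 mm high, origin at its foot. Leave it.
- spatula: Slim steel laboratory spatula, 180 mm long, 9 mm thick at most, lying flat, origin under its middle. Leave it.
- tube_rack: White tube rack, 60 x 120 mm, 80 mm high with its tubes, origin under its centre. Leave it.
Not all that is in view belongs to the job. What is shaped like the carrier but purple is not meant.

How it is judged:
By the outcome, as a careful person would: the job done as asked, in the order asked, and still so for the second after the job is handed in, with the robot touching nothing.
It also fails if it takes over 58 s, if anything falls off the work surface, if the arm or the gripper's body presses on something with over 40 N, if the wrist force passes 120 N, or if a joint passes its speed limit or range.

## Working session

There is one attempt and no reset: what is moved stays moved. The work goes in short steps, Python scripts to look and compute and a tool call to move; the robot and the scene stay as the last step left them, time stands still between calls to the robot, and variables do not carry over. Pictures are saved under pics/ and viewed, at most 13 in all, crops included, and the job is handed in when it is done.

Besides the shell and the picture viewer there is one more tool, called after ">>>" in YAML: its name, and indented under it one key for each argument. move_arm: Moves the arm, as the interface text tells. Its arguments: {"type":"object","properties":{"rows":{"type":"array","items":{"type":"array","items":{"type":"number"}}},"fingers":{"type":"number"},"grip_force":{"type":"number"}},"required":["rows"]}

```bash
mkdir -p pics
cat > h.py <<'E'
import numpy as np, cv2
from cell import r, imaging
def save(n,f):
    im=imaging.grab_frame(n); cv2.imwrite(f,im[:,:,::-1]); return im
def ray(p,uv):
    f=240/np.tan(np.radians(p['fovy'])/2)
    d=np.array([(uv[0]-p['cx'])/f,(uv[1]-p['cy'])/f]); s=d.copy()
    for _ in range(30): s=d/(1+p['k1']*(s@s))
    T=np.array(p['cam_to_world']); return T[:3,3],T[:3,:3]@np.array([s[0],s[1],1])
def atz(p,uv,z):
    o,d=ray(p,uv); return o+d*(z-o[2])/d[2]
def tri(ps,uvs):
    A=np.zeros((3,3));b=np.zeros(3)
    for p,u in zip(ps,uvs):
        o,d=ray(p,u);d=d/np.linalg.norm(d);M=np.eye(3)-np.outer(d,d);A+=M;b+=M@o
    return np.linalg.solve(A,b)
def proj(p,X):
    f=240/np.tan(np.radians(p['fovy'])/2);T=np.array(p['cam_to_world'])
    c=T[:3,:3].T@(np.array(X)-T[:3,3]);s=c[:2]/c[2];s=s*(1+p['k1']*(s@s));return s*f+[p['cx'],p['cy']]
E
python3 - <<'E'
from h import *
a=save('scene','pics/s.png');b=save('top','pics/t.png')
for n in('scene','top'):
    p=imaging.camera_params(n);print({k:np.round(v,3).tolist() for k,v in p.items()})
print(r.get_obs())
E
```

```text
{'fovy': 51.095, 'cx': 319.963, 'cy': 240.69, 'k1': -0.026, 'cam_to_world': [[-0.798, 0.5, -0.338, 0.91], [0.603, 0.661, -0.446, 0.483], [0.0, -0.56, -0.829, 0.959], [0.0, 0.0, 0.0, 1.0]]}
{'fovy': 49.968, 'cx': 323.093, 'cy': 240.273, 'k1': -0.044, 'cam_to_world': [[-0.0, -0.973, 0.229, 0.3], [-1.0, 0.001, 0.003, -0.003], [-0.003, -0.229, -0.973, 1.131], [0.0, 0.0, 0.0, 1.0]]}
{'time': 0.1, 'joints': array([-1.50938730e+00,  3.13385612e-01,  1.49836053e+00, -1.54831033e-05,
        1.33102179e+00, -2.23410192e-01]), 'qd': array([ 3.00297972e-03, -8.60427578e-04, -1.84435482e-03, -1.06450502e-03,
       -6.35131302e-05,  7.11124655e-04]), 'joint_efforts': array([ 3.39839593e-03, -4.12890458e+01, -2.60145539e+01, -1.89213661e-04,
        2.94560225e-03,  2.77411971e-05]), 'tcp_pos': array([ 0.14748113, -0.50361338,  0.23079684]), 'ee_rot': array([-3.10862833e+00, -4.45721581e-01, -1.25782447e-04]), 'force': array([-0.19701375, -0.11556107,  0.34298779]), 'wrist_torque': array([0.01040985, 0.01944579, 0.01422383]), 'gripper_force': 0.0, 'grip_width': 0.08513008328098862}
```

View pics/t.png

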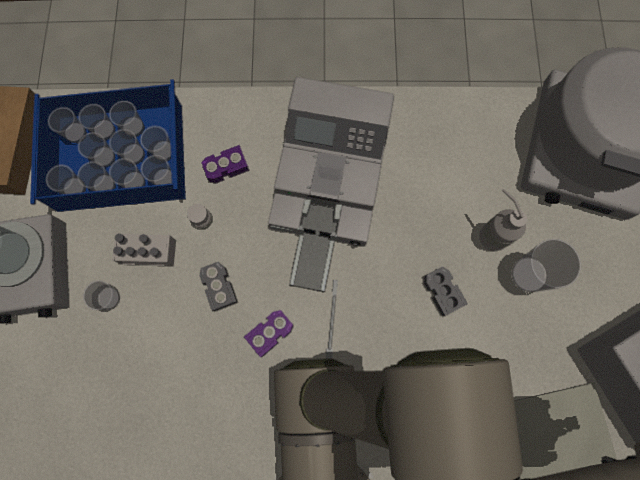

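View pics/s.png

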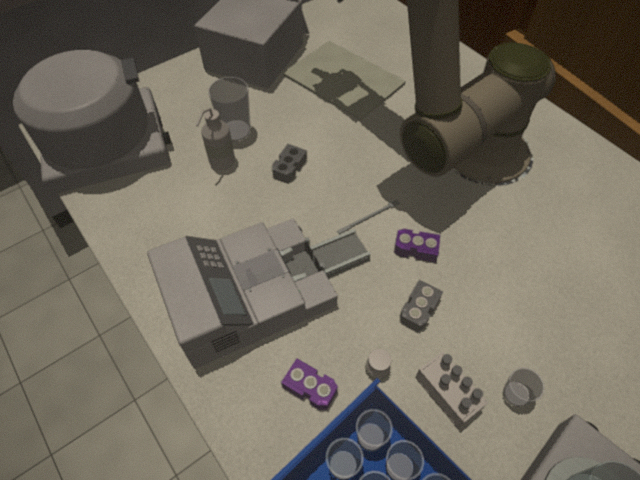

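The top view shows several candidates. Grey with white caps is at (217,286) in top and (422,305) in scene. The empty grey one is at (444,290), and purple ones are at (269,333) and (225,163). The grey capped one fits the description; next I confirm it in an enlarged crop, together with the sill.

Run:
```python
import cv2,numpy as np
t=cv2.imread('pics/t.png');s=cv2.imread('pics/s.png')
A=cv2.resize(t[190:320,190:390],None,fx=4,fy=4,interpolation=cv2.INTER_CUBIC)
B=cv2.resize(s[210:340,260:460],None,fx=4,fy=4,interpolation=cv2.INTER_CUBIC)
A=np.clip(A*1.5,0,255).astype('uint8');B=np.clip(B*1.5,0,255).astype('uint8')
cv2.imwrite('pics/ca.png',A);cv2.imwrite('pics/cb.png',B)
```

```text
(no output)
```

View pics/ca.png

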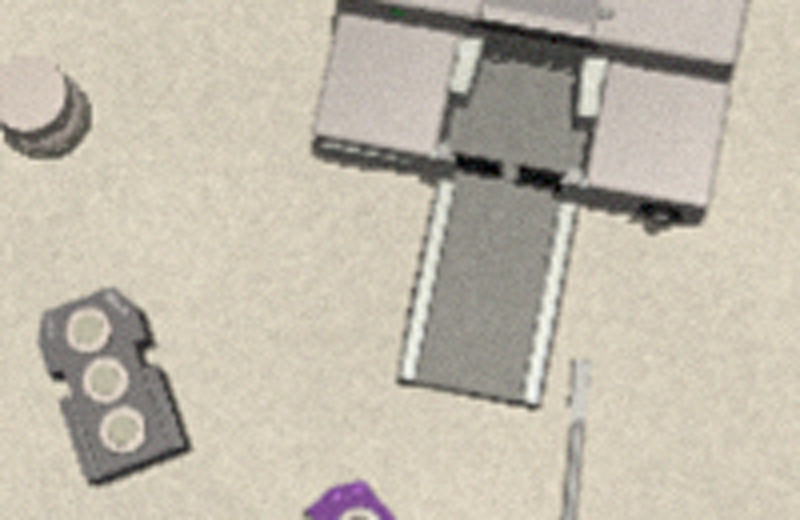

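View pics/cb.png

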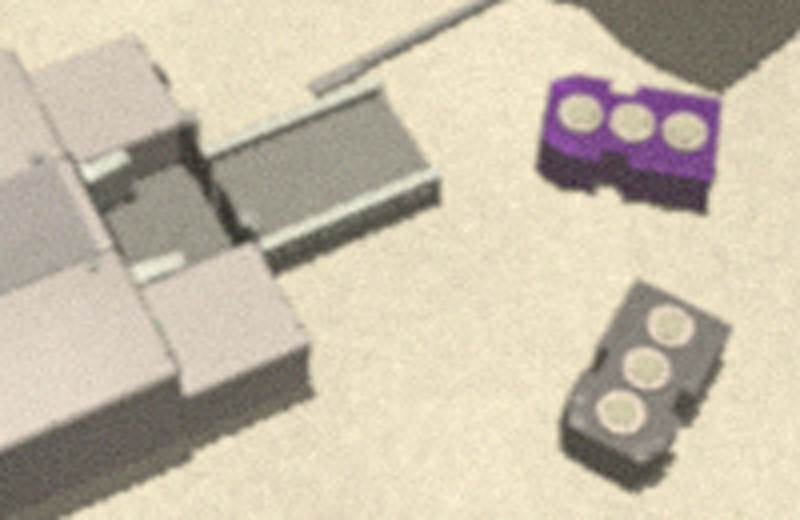

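The crops confirm it: the grey block with three white caps has its nose pointing up and slightly left in the top view. Its cups are at crop pixels (88,330), (106,380), (122,430) in top and (621,411), (646,368), (671,325) in scene. Rail front outer corners are at (400,380)/(540,404) in top and (440,178)/(380,85) in scene.

Run:
```python
from h import *
pt=imaging.camera_params('top');ps=imaging.camera_params('scene')
T=lambda u,v:(190+(u+.5)/4-.5,190+(v+.5)/4-.5)
S=lambda u,v:(260+(u+.5)/4-.5,210+(v+.5)/4-.5)
for n,a,b in [('nosecup',(88,330),(621,411)),('mid',(106,380),(646,368)),('rear',(122,430),(671,325)),('railL',(400,380),(440,178)),('railR',(540,404),(380,85))]:
    print(n,np.round(tri([pt,ps],[T(*a),S(*b)]),4), np.round(atz(pt,T(*a),.035 if n[0] in'nmr' and 'rail' not in n else .026),4))
q=[atz(pt,T(*a),.026) for a in [(400,380),(445,178),(540,404),(577,210)]]
for x,y in((0,1),(2,3)): d=q[y]-q[x];print(np.degrees(np.arctan2(d[1],d[0])),np.linalg.norm(d))
d=q[0]-q[2];print('front edge',np.degrees(np.arctan2(d[1],d[0]))-90,np.linalg.norm(d),(q[0]+q[2])/2)
print(imaging.camera_params('wrist'))
```

```text
nosecup [0.4869 0.2416 0.0365] [0.4877 0.2412 0.035 ]
mid [0.4597 0.231  0.0355] [0.4605 0.2302 0.035 ]
rear [0.4326 0.221  0.0367] [0.4336 0.2203 0.035 ]
railL [0.4622 0.0733 0.0216] [0.4619 0.0726 0.026 ]
railR [ 4.479e-01 -4.000e-04  1.640e-02] [ 0.4488 -0.0031  0.026 ]
-11.691519098444527 0.11487340959595724
-10.806583385641098 0.10926588178722368
front edge -9.805737190831692 0.07679935083223381 [0.45531179 0.03478782 0.026     ]
{'fovy': 69.4147818415036, 'cx': 313.7118081878542, 'cy': 240.7291389656259, 'k1': 0.010770112673430211, 'cam_to_world': array([[ 2.81419913e-01, -9.12966988e-01, -2.95455770e-01,
         2.23038355e-01],
       [-9.59584504e-01, -2.67953994e-01, -8.60129992e-02,
        -4.81844432e-01],
       [-6.41524868e-04,  3.07720549e-01, -9.51476564e-01,
         3.72508971e-01],
       [ 0.00000000e+00,  0.00000000e+00,  0.00000000e+00,
         1.00000000e+00]])}
```

>>> move_arm:
  rows:
    - [19.7,48.5,0,0,0,0]
    - [19.7,48.5,0,0,0,0]
    - [19.7,48.5,0,0,0,0]
    - [19.7,48.5,0,0,0,0]
    - [19.7,48.5,0,0,0,0]
    - [19.7,48.5,0,0,0,0]
    - [19.7,48.5,0,0,0,0]
    - [19.7,48.5,0,0,0,0]
    - [19.7,48.5,0,0,0,0]
    - [19.7,48.5,0,0,0,0.01]
    - [19.7,48.5,0,0,0,0.02]
    - [19.7,48.5,0,0,0,0.02]
    - [19.7,48.5,0,0,0,0.02]
    - [19.7,48.5,0,0,0,0.009]
    - [19.7,48.5,0,0,0,0]
    - [0,0,0,0,0,0]
    - [0,0,0,0,0,0]
  fingers: 1

```text
time: 2.22
tcp_pos: [0.4426, 0.2232, 0.2309]
ee_rot: [3.089, 0.568, -0.002]
force: [0.6, 0.3, 0.2]
grip_width: 0.0853
gripper_force: 0.0
```

Run:
```python
from h import *
import json
p=imaging.camera_params('wrist');o=r.get_obs();save('wrist','pics/w1.png')
json.dump({k:np.array(v).tolist() for k,v in p.items()},open('w1.json','w'))
print(o['time'],o['tcp_pos'],o['ee_rot'])
```

```text
2.225 [0.4426116  0.22321155 0.23091997] [ 3.08947288e+00  5.68466453e-01 -1.75041330e-03]
```

View pics/w1.png

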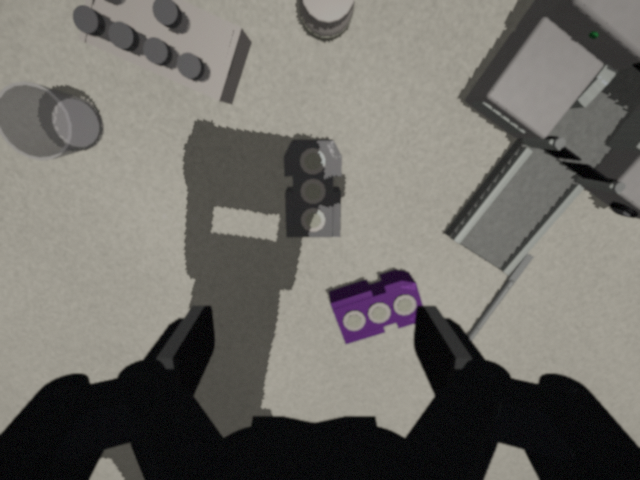

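The wrist view shows the carrier at (313,190), its cups at (313,161), (313,190), (313,220) and its rear top edge from (286,237) to (341,237). The lane is at the right, with sill front corners near (445,234) and (505,271).

Run:
```python
from h import *
import json
w=json.load(open('w1.json'));pt=imaging.camera_params('top');ps=imaging.camera_params('scene')
T=lambda u,v:(190+(u+.5)/4-.5,190+(v+.5)/4-.5)
S=lambda u,v:(260+(u+.5)/4-.5,210+(v+.5)/4-.5)
for a,b,c in [((313,161),(88,330),(621,411)),((313,190),(106,380),(646,368)),((313,220),(122,430),(671,325))]:
    print(np.round(atz(w,a,.035),4),np.round(tri([w,pt,ps],[a,T(*b),S(*c)]),4))
for a in[(286,237),(341,237)]:print('rear',np.round(atz(w,a,.032),4))
im=cv2.imread('pics/w1.png');c=cv2.resize(im[60:290,400:640],None,fx=2.6,fy=2.6,interpolation=cv2.INTER_CUBIC)
cv2.imwrite('pics/w1c.png',np.clip(c*1.5,0,255).astype('uint8'))
```

```text
[0.4883 0.241  0.035 ] [0.4874 0.2414 0.0366]
[0.4624 0.2311 0.035 ] [0.4606 0.2311 0.0353]
[0.4341 0.2203 0.035 ] [0.4332 0.2208 0.0364]
rear [0.4066 0.2396 0.032 ]
rear [0.4268 0.1867 0.032 ]
```

View pics/w1c.png

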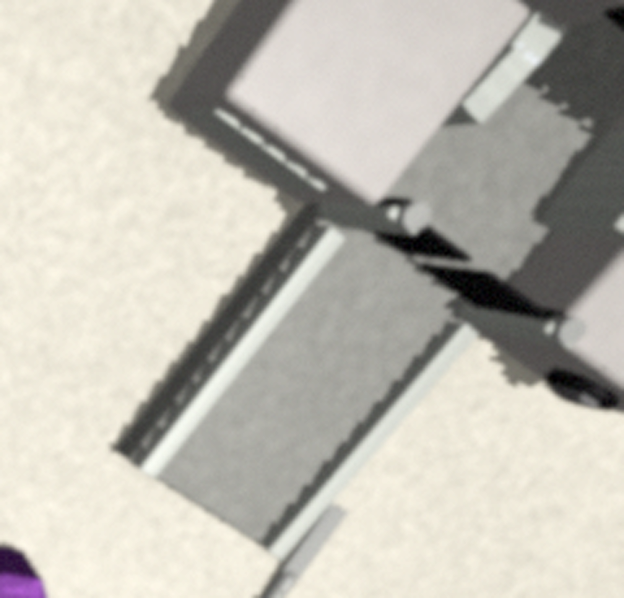

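Run:
```python
from h import *
import json
w=json.load(open('w1.json'));pt=imaging.camera_params('top')
W=lambda u,v:(400+(u+.5)/2.6-.5,60+(v+.5)/2.6-.5)
T=lambda u,v:(190+(u+.5)/4-.5,190+(v+.5)/4-.5)
def rep(P):
    P=[np.array(x) for x in P];
    ds=[P[1]-P[0],P[3]-P[2]]
    y=[np.degrees(np.arctan2(d[1],d[0])) for d in ds];m=np.radians(np.mean(y));n=np.array([-np.sin(m),np.cos(m)])
    c=np.mean(P,0);print('yaw',np.round(y,2),'len',[round(np.linalg.norm(d),4) for d in ds],'sep',round(((P[0]+P[1]-P[2]-P[3])/2)[:2]@n,4),'ctr',np.round(c,4),'front',np.round((P[0]+P[2])/2,4))
rep([atz(w,W(*a),.026) for a in[(153,470),(337,232),(280,551),(462,330)]])
rep([atz(pt,T(*a),.026) for a in[(408,380),(446,182),(533,403),(570,208)]])
# gate flaps / front floor edge mid
print('floor front',atz(w,W(165,478),.018),atz(w,W(268,548),.018))
print('tri railL/R front',tri([w,pt],[W(153,470),T(408,380)]),tri([w,pt],[W(280,551),T(533,403)]))
```

```text
yaw [-10.18  -9.31] len [np.float64(0.1083), np.float64(0.1061)] sep 0.0663 ctr [0.5121 0.0269 0.026 ] front [0.4593 0.0359 0.026 ]
yaw [-10.05 -10.71] len [np.float64(0.1119), np.float64(0.1098)] sep 0.0694 ctr [0.5101 0.0245 0.026 ] front [0.4556 0.0345 0.026 ]
floor front [0.46311412 0.05838846 0.018     ] [0.45084276 0.00267185 0.018     ]
tri railL/R front [0.46375608 0.0678471  0.02256746] [4.51027576e-01 2.64743204e-04 2.14265012e-02]
```

>>> move_arm:
  rows:
    - [0,0,-40,0,0,0]
    - [0,0,-40,0,0,0]
    - [0,0,-40,0,0,0]
    - [0.5,0.3,-40,0,0,0]
    - [0.5,0.3,-35,0,0,0]
    - [0.5,0.2,-24,0,0,0]
    - [0,0,0,0,0,0]

```text
time: 3.15
tcp_pos: [0.4437, 0.2233, 0.0116]
ee_rot: [3.09, 0.566, -0.004]
force: [-0.9, 0.1, 0.7]
grip_width: 0.0852
gripper_force: 0.0
```

>>> move_arm:
  rows:
    - [0,0,-2,0,0,0]
    - [0,0,0,0,0,0]
    - [0,0,0,0,0,0]
    - [0,0,0,0,0,0]
    - [0,0,0,0,0,0]
    - [0,0,0,0,0,0]
  fingers: 0.5
  grip_force: 30

```text
time: 3.9
tcp_pos: [0.4451, 0.2244, 0.0115]
ee_rot: [3.09, 0.568, 0.003]
force: [-1.6, -2.0, 7.4]
grip_width: 0.0555
gripper_force: 32.7
```

>>> move_arm:
  rows:
    - [0,0,8,0,0,0]
    - [0,0,20,0,0,0]
    - [0,0,32,0,0,0]
    - [0,0,10,0,0,-0.05]
    - [8,-30,0,0,0,-0.12]
    - [8,-40,0,0,0,-0.13]
    - [8,-40,0,0,0,-0.13]
    - [8,-40,0,0,0,-0.11]
    - [8,-30,0,0,0,0]
    - [6,-15.5,0,0,0,0]
    - [2,0,0,0,0,0]
    - [0,0,0,0,0,0]
    - [0,0,0,0,0,0]

```text
time: 5.52
tcp_pos: [0.4922, 0.0299, 0.0803]
ee_rot: [-3.129, 0.274, 0.001]
force: [-0.0, -0.8, -1.4]
grip_width: 0.0552
gripper_force: 32.4
```

Run:
```python
from h import *
import json
p=imaging.camera_params('wrist');o=r.get_obs();im=save('wrist','pics/w2.png')
json.dump({k:np.array(v).tolist() for k,v in p.items()},open('w2.json','w'))
print(o['time'],o['tcp_pos'],o['ee_rot'],o['force'],o['grip_width'])
save('top','pics/t2.png');save('scene','pics/s2.png')
```

```text
5.525 [0.49220851 0.02986226 0.08027127] [-3.12947876e+00  2.74281805e-01  5.62494194e-04] [-1.59697968e-04 -8.25257817e-01 -1.44965224e+00] 0.055174972109226415
```

View pics/w2.png

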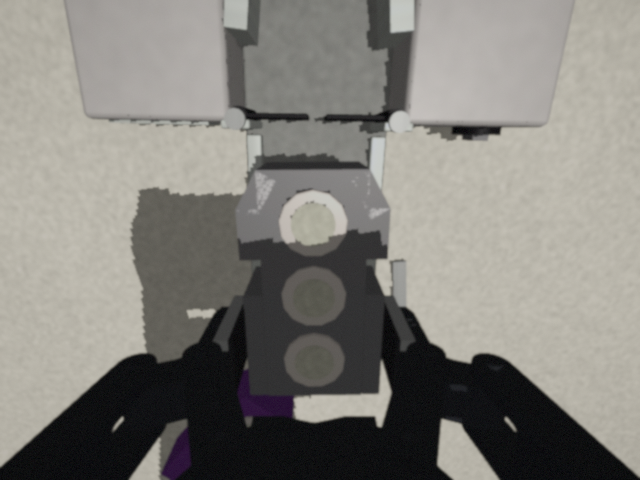

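The carrier is held straight over the sill with cups at (313,222), (313,297), (313,360). The gate posts are at (235,118) and (401,121), the flaps meet at (316,118), and rails are visible at (254,150) and (377,150).

Run:
```python
from h import *
import json
w=json.load(open('w2.json'))
f=lambda l,z:[atz(w,a,z) for a in l]
c=f([(313.5,222),(313.5,297),(314,360)],.104);print(np.round(c,4))
d=c[0]-c[2];print('carrier yaw',np.degrees(np.arctan2(d[1],d[0])),np.linalg.norm(d))
po=f([(235,118),(401,121)],.060);d=po[0]-po[1];print('posts',np.round(po,4),np.degrees(np.arctan2(d[1],d[0]))-90,np.linalg.norm(d),np.mean(po,0))
ra=f([(254,150),(377,150)],.026);print('rails',np.round(ra,4),np.linalg.norm(ra[0]-ra[1]),np.mean(ra,0))
n=f([(253,169),(368,169)],.101);print('nose',np.round(n,4),np.mean(n,0))
wl=f([(245,60),(385,60)],.018);print('lanewalls floor',np.mean(wl,0),np.linalg.norm(wl[0]-wl[1]))
b=f([(235,10),(401,10)],.068);print('whitebits',np.mean(b,0),np.linalg.norm(b[0]-b[1]))
```

```text
[[0.539  0.0213 0.104 ]
 [0.5102 0.0264 0.104 ]
 [0.4825 0.031  0.104 ]]
carrier yaw -9.801985992425582 0.057332612878698265
posts [[ 0.58    0.0491  0.06  ]
 [ 0.5661 -0.0227  0.06  ]] -10.972491489802763 0.07313312970585428 [0.57308091 0.01323526 0.06      ]
rails [[ 0.5644  0.0499  0.026 ]
 [ 0.5527 -0.0164  0.026 ]] 0.06732575760282807 [0.55853392 0.01677246 0.026     ]
nose [[ 5.603e-01  3.860e-02  1.010e-01]
 [ 5.535e-01 -3.000e-04  1.010e-01]] [0.55692091 0.01916011 0.101     ]
lanewalls floor [0.60335607 0.00917999 0.018     ] 0.07388080453465298
whitebits [0.61175353 0.00672043 0.068     ] 0.06348423582808455
```

>>> move_arm:
  rows:
    - [-2,-0.4,-10,0,0,-0.01]
    - [0,0,-14,0,0,0]
    - [0,0,-10,0,0,0]
    - [0,0,-5,0,0,0]
    - [0,0,0,0,0,0]

```text
time: 6.3
tcp_pos: [0.4904, 0.0285, 0.0409]
ee_rot: [-3.128, 0.292, 0.001]
force: [0.1, -0.2, -1.0]
grip_width: 0.0552
gripper_force: 32.4
```

>>> move_arm:
  rows:
    - [0,0,-4,0,0,0]
    - [0,0,-3,0,0,0]
    - [0,0,-2,0,0,0]
    - [0,0,0,0,0,0]

```text
time: 6.8
tcp_pos: [0.4905, 0.0286, 0.0322]
ee_rot: [-3.128, 0.292, 0.0]
force: [-0.0, 2.0, -3.4]
grip_width: 0.0551
gripper_force: 32.3
```

>>> move_arm:
  rows:
    - [0,0,-1.5,0,0,0]
    - [0,0,-1,0,0,0]
    - [0,0,0,0,0,0]
    - [0,0,0,0,0,0]

```text
time: 7.3
tcp_pos: [0.4905, 0.0286, 0.0298]
ee_rot: [-3.128, 0.292, -0.0]
force: [0.7, 2.9, -1.6]
grip_width: 0.0556
gripper_force: 32.4
```

Run:
```python
from h import *
a=save('wrist','pics/w3.png');b=save('scene','pics/s3.png')
c=cv2.resize(a[90:400,190:440],None,fx=1.9,fy=1.9);d=cv2.resize(b[200:320,240:400],None,fx=2,fy=2)
o=np.zeros((589,800,3),'uint8');o[:,:475]=c;o[:240,475:795]=d;o=np.clip(o*1.5,0,255).astype('uint8')
cv2.imwrite('pics/c3.png',o[:,:,::-1])
```

```text
(no output)
```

View pics/c3.png

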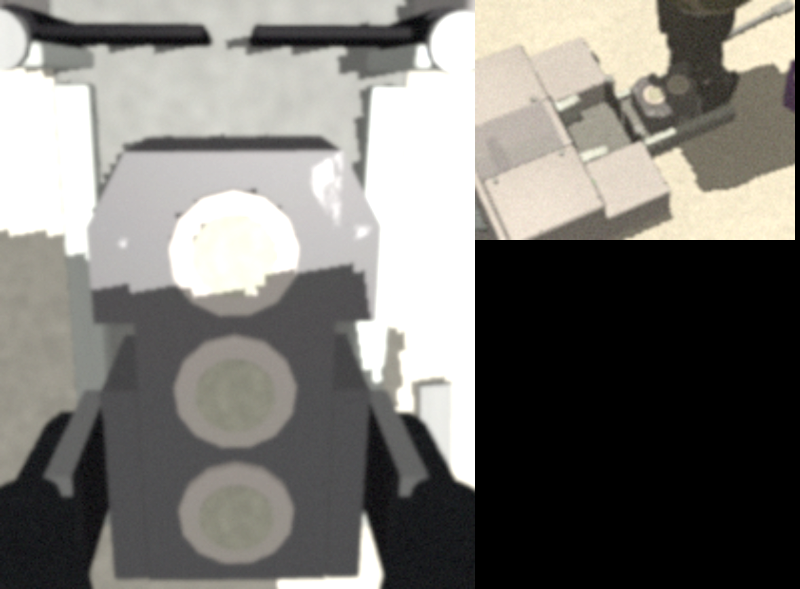

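The crop shows the carrier lying between the rails, nose short of the closed flaps. I set it down and release.

>>> move_arm:
  rows:
    - [0,0,-0.5,0,0,0]
    - [0,0,0,0,0,0]

```text
time: 7.65
tcp_pos: [0.4905, 0.0286, 0.0295]
ee_rot: [-3.128, 0.292, -0.0]
force: [-0.9, 3.7, 3.0]
grip_width: 0.0554
gripper_force: 33.0
```

>>> move_arm:
  rows:
    - [0,0,0,0,0,0]
    - [0,0,0,0,0,0]
    - [0,0,0,0,0,0]
    - [0,0,0,0,0,0]
  fingers: 0.95

```text
time: 8.15
tcp_pos: [0.4905, 0.0285, 0.0293]
ee_rot: [3.128, -0.292, -0.0]
force: [-0.3, -0.6, 0.6]
grip_width: 0.081
gripper_force: 0.0
```

>>> move_arm:
  rows:
    - [0,0,10,0,0,0]
    - [0,0,25,0,0,0]
    - [0,0,20,0,0,0]
    - [-15,2.8,0,0,0,0]
    - [-22,4.2,0,0,0,0]
    - [-14,3.1,0,0,0,0]

```text
time: 8.9
tcp_pos: [0.4388, 0.0388, 0.0849]
ee_rot: [3.128, -0.292, 0.001]
force: [0.3, -0.1, 0.0]
grip_width: 0.0813
gripper_force: 0.0
```

>>> move_arm:
  rows:
    - [0,0,0,0,0,0]
    - [0,0,0,0,0,0]
    - [0,0,0,0,0,0]
    - [0,0,-15,0,0,0]
    - [0,0,-25,0,0,0]
    - [0,0,-14,0,0,0]
    - [0,0,0,0,0,0]
  fingers: 0

```text
time: 9.78
tcp_pos: [0.4392, 0.0386, 0.0297]
ee_rot: [-3.128, 0.292, 0.003]
force: [0.2, -0.8, 0.7]
grip_width: -0.0
gripper_force: 0.0
```

Run:
```python
from h import *
a=save('wrist','pics/w4.png')
cv2.imwrite('pics/w4b.png',np.clip(a[:,:,::-1]*1.5,0,255).astype('uint8'))
o=r.get_obs();print(o['tcp_pos'],o['force'],o['grip_width'])
```

```text
[0.43970813 0.03859397 0.03039758] [0.97024945 0.39292923 0.21835084] 0.0001610558394941092
```

View pics/w4b.png

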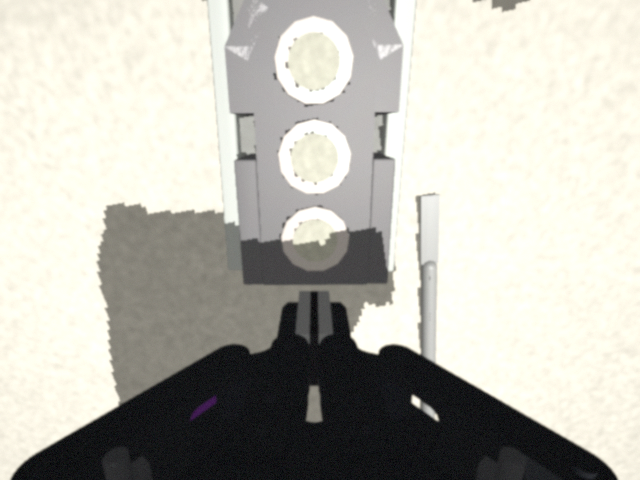

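The carrier stands straight between the rails and the closed fingers are centred behind it at (314,300). Now I push.

>>> move_arm:
  rows:
    - [4.9,-0.9,0,0,0,0]
    - [3.9,-0.73,0,0,0,0]
    - [3.9,-0.73,0,0,0,0]
    - [3.9,-0.73,0,0,0,0]
    - [3.9,-0.73,0,0,0,0]
    - [3.9,-0.73,0,0,0,0]

```text
time: 10.58
tcp_pos: [0.4641, 0.0341, 0.0303]
ee_rot: [-3.128, 0.292, 0.0]
force: [-1.9, -0.4, 2.0]
grip_width: -0.0001
gripper_force: 1.1
```

>>> move_arm:
  rows:
    - [3.9,-0.73,0,0,0,0]
    - [3.9,-0.73,0,0,0,0]
    - [3.9,-0.73,0,0,0,0]
    - [3.9,-0.73,0,0,0,0]
    - [3.9,-0.73,0,0,0,0]
    - [3.9,-0.73,0,0,0,0]

```text
time: 11.32
tcp_pos: [0.4867, 0.0299, 0.0302]
ee_rot: [-3.128, 0.292, 0.004]
force: [-6.1, 1.1, 4.1]
grip_width: -0.0
gripper_force: 3.0
```

>>> move_arm:
  rows:
    - [3.9,-0.73,0,0,0,0]
    - [3.9,-0.73,0,0,0,0]
    - [3.9,-0.73,0,0,0,0]
    - [3.9,-0.73,0,0,0,0]
    - [3.9,-0.73,0,0,0,0]
    - [3.9,-0.73,0,0,0,0]

```text
time: 12.08
tcp_pos: [0.5104, 0.0255, 0.0302]
ee_rot: [-3.128, 0.292, 0.002]
force: [-5.2, 1.5, 3.6]
grip_width: 0.0
gripper_force: 2.3
```

>>> move_arm:
  rows:
    - [3.9,-0.73,0,0,0,0]
    - [3.9,-0.73,0,0,0,0]
    - [3.9,-0.73,0,0,0,0]
    - [3.9,-0.73,0,0,0,0]
    - [3.9,-0.73,0,0,0,0]
    - [3.9,-0.73,0,0,0,0]

```text
time: 12.82
tcp_pos: [0.5343, 0.0209, 0.0303]
ee_rot: [3.128, -0.292, -0.0]
force: [-3.5, 0.4, 1.2]
grip_width: -0.0001
gripper_force: 2.0
```

Run:
```python
from h import *
a=save('wrist','pics/w5.png');b=save('scene','pics/s5.png')
c=cv2.resize(a[0:400,150:480],None,fx=1.4,fy=1.4);d=cv2.resize(b[200:320,220:380],None,fx=2,fy=2)
o=np.zeros((560,790,3),'uint8');o[:,:462]=c;o[:240,465:785]=d;o=np.clip(o*1.5,0,255).astype('uint8')
cv2.imwrite('pics/c5.png',o[:,:,::-1])
```

```text
(no output)
```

View pics/c5.png

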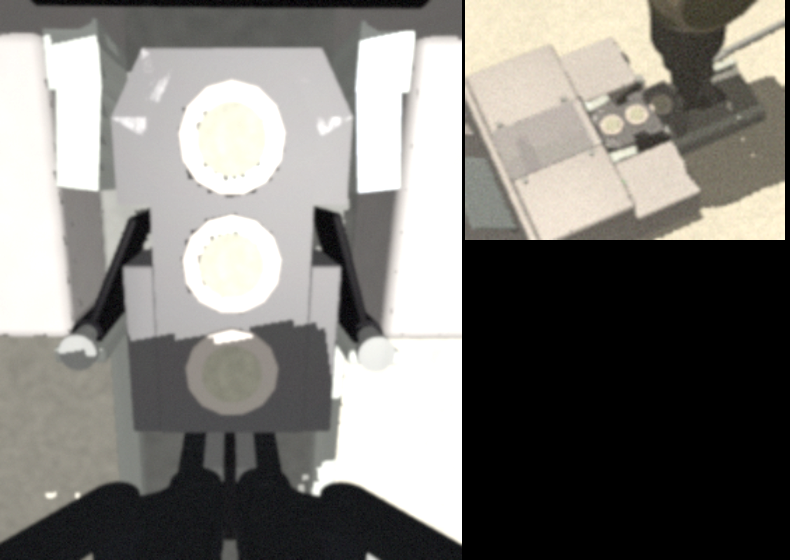

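Straight, upright, and the flaps are open along the flanks (hinges at crop (78,350) and (375,352)). I continue.

>>> move_arm:
  rows:
    - [3.9,-0.73,0,0,0,0]
    - [3.9,-0.73,0,0,0,0]
    - [3.9,-0.73,0,0,0,0]
    - [3.9,-0.73,0,0,0,0]
    - [2.95,-0.55,0,0,0,0]

```text
time: 13.55
tcp_pos: [0.553, 0.0174, 0.0303]
ee_rot: [3.128, -0.292, 0.0]
force: [-3.3, 1.2, 2.3]
grip_width: 0.0002
gripper_force: 1.6
```

>>> move_arm:
  rows:
    - [2.95,-0.55,0,0,0,0]
    - [2.95,-0.55,0,0,0,0]
    - [2.95,-0.55,0,0,0,0]
    - [2.95,-0.55,0,0,0,0]

```text
time: 14.05
tcp_pos: [0.5645, 0.0153, 0.0303]
ee_rot: [-3.128, 0.292, 0.001]
force: [-5.7, 1.9, 4.2]
grip_width: -0.0001
gripper_force: 2.9
```

>>> move_arm:
  rows:
    - [1.97,-0.36,0,0,0,0]
    - [1.97,-0.36,0,0,0,0]
    - [1.97,-0.36,0,0,0,0]
    - [1.97,-0.36,0,0,0,0]

```text
time: 14.55
tcp_pos: [0.5718, 0.014, 0.0303]
ee_rot: [-3.128, 0.292, 0.003]
force: [-6.9, 2.9, 4.6]
grip_width: 0.0001
gripper_force: 3.2
```

>>> move_arm:
  rows:
    - [1.97,-0.36,0,0,0,0]
    - [1.97,-0.36,0,0,0,0]
    - [1.97,-0.36,0,0,0,0]

```text
time: 14.92
tcp_pos: [0.5784, 0.0127, 0.0303]
ee_rot: [3.128, -0.292, -0.0]
force: [-4.5, 0.4, 3.1]
grip_width: 0.0001
gripper_force: 2.1
```

>>> move_arm:
  rows:
    - [1.97,-0.36,0,0,0,0]
    - [1.97,-0.36,0,0,0,0]
    - [1.97,-0.36,0,0,0,0]

```text
time: 15.3
tcp_pos: [0.5843, 0.0116, 0.0303]
ee_rot: [-3.128, 0.292, -0.0]
force: [-4.4, 1.6, 3.3]
grip_width: -0.0001
gripper_force: 2.2
```

>>> move_arm:
  rows:
    - [1.97,-0.36,0,0,0,0]
    - [1.97,-0.36,0,0,0,0]

```text
time: 15.55
tcp_pos: [0.5882, 0.0109, 0.0303]
ee_rot: [-3.128, 0.292, -0.0]
force: [-4.8, 1.0, 3.8]
grip_width: -0.0002
gripper_force: 2.3
```

>>> move_arm:
  rows:
    - [1.97,-0.36,0,0,0,0]
    - [1.97,-0.36,0,0,0,0]

```text
time: 15.8
tcp_pos: [0.5922, 0.0102, 0.0303]
ee_rot: [3.128, -0.292, -0.0]
force: [-5.4, 1.3, 3.7]
grip_width: -0.0003
gripper_force: 2.2
```

>>> move_arm:
  rows:
    - [0.98,-0.18,0,0,0,0]
    - [0.98,-0.18,0,0,0,0]

```text
time: 16.05
tcp_pos: [0.5943, 0.0098, 0.0303]
ee_rot: [3.128, -0.292, 0.001]
force: [-1.6, 0.0, 2.6]
grip_width: 0.0001
gripper_force: 1.0
```

>>> move_arm:
  rows:
    - [0.5,-0.09,0,0,0,0]
    - [0.5,-0.09,0,0,0,0]

```text
time: 16.3
tcp_pos: [0.5952, 0.0096, 0.0302]
ee_rot: [3.128, -0.292, 0.001]
force: [-0.4, 0.1, 0.2]
grip_width: -0.0003
gripper_force: 0.5
```

>>> move_arm:
  rows:
    - [0.5,-0.09,0,0,0,0]
    - [0.5,-0.09,0,0,0,0]

```text
time: 16.55
tcp_pos: [0.596, 0.0095, 0.0303]
ee_rot: [3.128, -0.292, 0.0]
force: [-0.8, 0.7, -0.2]
grip_width: 0.0002
gripper_force: 0.5
```

>>> move_arm:
  rows:
    - [0.5,-0.09,0,0,0,0]
    - [0.5,-0.09,0,0,0,0]

```text
time: 16.8
tcp_pos: [0.597, 0.0093, 0.0303]
ee_rot: [-3.128, 0.292, -0.0]
force: [-0.3, -0.4, 0.7]
grip_width: 0.0002
gripper_force: 0.5
```

>>> move_arm:
  rows:
    - [0.5,-0.09,0,0,0,0]
    - [0.5,-0.09,0,0,0,0]

```text
time: 17.05
tcp_pos: [0.598, 0.0092, 0.0303]
ee_rot: [-3.128, 0.292, -0.0]
force: [-0.3, -0.1, -0.2]
grip_width: 0.0002
gripper_force: 0.5
```

>>> move_arm:
  rows:
    - [0.5,-0.09,0,0,0,0]
    - [0.5,-0.09,0,0,0,0]

```text
time: 17.3
tcp_pos: [0.5988, 0.009, 0.0303]
ee_rot: [-3.128, 0.292, 0.001]
force: [-3.2, 1.2, 2.3]
grip_width: -0.0002
gripper_force: 1.5
```

>>> move_arm:
  rows:
    - [0.5,-0.09,0,0,0,0]
    - [0.5,-0.09,0,0,0,0]

```text
time: 17.55
tcp_pos: [0.5995, 0.0089, 0.0303]
ee_rot: [-3.128, 0.292, 0.002]
force: [-6.0, 1.0, 4.1]
grip_width: 0.0001
gripper_force: 3.1
```

>>> move_arm:
  rows:
    - [0.5,-0.09,0,0,0,0]
    - [0.5,-0.09,0,0,0,0]

```text
time: 17.8
tcp_pos: [0.5998, 0.009, 0.0303]
ee_rot: [-3.128, 0.292, 0.005]
force: [-10.3, 2.6, 7.1]
grip_width: 0.0001
gripper_force: 5.4
```

>>> move_arm:
  rows:
    - [0.5,-0.09,0,0,0,0]
    - [0,0,0,0,0,0]

```text
time: 18.05
tcp_pos: [0.6, 0.009, 0.0303]
ee_rot: [-3.128, 0.292, 0.007]
force: [-10.4, 2.2, 7.2]
grip_width: 0.0001
gripper_force: 5.9
```

>>> move_arm:
  rows:
    - [0.5,-0.09,0,0,0,0]
    - [0,0,0,0,0,0]

```text
time: 18.3
tcp_pos: [0.6001, 0.009, 0.0303]
ee_rot: [-3.128, 0.291, 0.008]
force: [-14.0, 1.9, 8.7]
grip_width: -0.0001
gripper_force: 7.0
```

>>> move_arm:
  rows:
    - [0.4,-0.07,0,0,0,0]
    - [0,0,0,0,0,0]

```text
time: 18.55
tcp_pos: [0.6002, 0.0091, 0.0303]
ee_rot: [-3.128, 0.291, 0.01]
force: [-15.6, 1.6, 10.8]
grip_width: -0.0002
gripper_force: 8.0
```

>>> move_arm:
  rows:
    - [-2,0.37,0,0,0,0]
    - [-2,0.37,0,0,0,0]
    - [0,0,0,0,0,0]

```text
time: 18.92
tcp_pos: [0.5993, 0.0089, 0.0306]
ee_rot: [3.128, -0.292, 0.004]
force: [5.1, 0.5, -0.9]
grip_width: -0.0001
gripper_force: 3.0
```

>>> move_arm:
  rows:
    - [0,0,4,0,0,0]
    - [0,0,10,0,0,0]
    - [0,0,15,0,0,0]
    - [0,0,20,0,0,0]
    - [0,0,30,0,0,0]
    - [-20,3,20,0,0,0]
    - [-50,10,0,0,0,0]
    - [-40,8,0,0,0,0]
    - [-10,2,0,0,0,0]
    - [0,0,0,0,0,0]
    - [0,0,0,0,0,0]

```text
time: 20.3
tcp_pos: [0.4795, 0.0318, 0.1296]
ee_rot: [3.128, -0.292, 0.002]
force: [-0.5, -0.8, 0.1]
grip_width: -0.0001
gripper_force: 0.0
```

Run:
```python
from h import *
import json
p=imaging.camera_params('wrist');a=save('wrist','pics/w6.png');b=save('scene','pics/s6.png');t=save('top','pics/t6.png')
json.dump({k:np.array(v).tolist() for k,v in p.items()},open('w6.json','w'))
c=cv2.resize(a[0:400,140:480],None,fx=1.4,fy=1.4);d=cv2.resize(b[200:320,220:380],None,fx=2,fy=2);e=cv2.resize(t[130:290,240:400],None,fx=1.9,fy=1.9)
o=np.zeros((560,800,3),'uint8');o[:,:476]=c;o[:240,478:798]=d;o[245:549,480:784]=e;o=np.clip(o*1.5,0,255).astype('uint8')
cv2.imwrite('pics/c6.png',o[:,:,::-1])
```

```text
(no output)
```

View pics/c6.png

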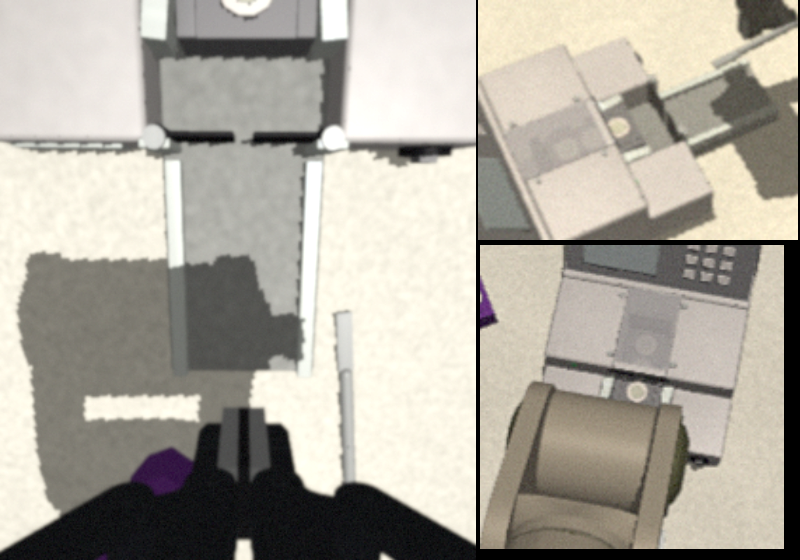

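The flaps are closed (at crop (185,137) and (290,137)) and the carrier is deep in the bay, its rear top edge at crop y≈38. The lane behind it is clear. I check its position against the seated position.

Run:
```python
from h import *
import json
w=json.load(open('w6.json'))
W=lambda u,v:(140+(u+.5)/1.4-.5,(v+.5)/1.4-.5)
ax=np.array([.983,-.182])
for n,a,z in[('rear top L',(176,38),.05),('rear top R',(314,38),.05),('rear bot',(243,57),.018),('postL',(153,137),.06),('postR',(333,137),.06),('flap top',(200,134),.052)]:
    P=atz(w,W(*a),z);print(n,np.round(P,4),'axial',round(P[:2]@ax*1000,1))
print('finger front at seat', np.array([.6002,.0091])@ax*1000+11)
w5=imaging.camera_params('top')
# catches not visible; cup position in scene/top
```

```text
rear top L [0.6147 0.0332 0.05  ] axial 598.2
rear top R [ 0.6045 -0.0208  0.05  ] axial 598.0
rear bot [0.6099 0.007  0.018 ] axial 598.3
postL [0.5798 0.0496 0.06  ] axial 561.0
postR [ 0.5664 -0.0218  0.06  ] axial 560.7
flap top [0.5782 0.0312 0.052 ] axial 562.7
finger front at seat 599.3403999999999
```

Run:
```python
from h import *
import json
w=json.load(open('w6.json'));T=np.array(w['cam_to_world'])
T[:3,3]+=np.array([.5343,.0209,.0303])-np.array([.4795,.0318,.1296]);w['cam_to_world']=T
ax=np.array([.983,-.182])
P=atz(w,(150+231.5/1.4-.5,430.5/1.4-.5),.05);print('offset',(P[:2]@ax-np.array([.5343,.0209])@ax)*1000)
```

```text
offset 11.790278246091912
```

```bash
python3 -c "
from cell import r
print(r.finish_job())"
```

```text
the job is handed in; nothing more can be done
None
```

The capped carrier is in the analyser, pushed home to the stop (14–16 N at the end) after the catches' resistance dropped away; the flaps have closed behind it, nothing else was touched, and the job is handed in.

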